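# Close up the bench tape dispenser and hold its halves pressed for screwing

## Task

Close up the bench tape dispenser after its roll change: first swing the orange guide flap down over the tape channel until its tab snaps in behind the rim, and leave it latched. Then lift the loose off-white cover by its black bar, set it the right way round with its two holes over the two steel dowels of the dark lower half, and press it down against the sprung brake hub until the seam is fully closed all round. Finish while still holding the cover pressed shut with the gripper, so that a colleague can put in the screws (let go, and the spring lifts it again); do not disturb the screwdriver, the spare roll or the small carton.

Things in the scene. Friction and masses are not known exactly. Their poses are not given: they have to be found in the camera images.
- housing: dark grey lower half, 170 (x) x 124 (y) mm, bolted to the bench on a 198 x 136 x 4 mm steel plate. Origin: centre of the plate's underside, on the bench. Wall tops (the seam) 36 mm above it. -x is the tape exit end, with the flap; roll and brake hub are centred at x = +23 mm, y = 0. Fixed, but at another place and yaw each time
- guide_flap (a joint): orange guide flap, 58 mm wide (y), 4 mm thick, reaching 45 mm from its hinge line towards the tape exit (-x). 0 = shut, level, its upper face 7 mm above the hinge line and 40 mm above the bench; grows as the free edge swings up and over towards the roll (1.57 upright). Stiff hinge (0.03 N m), stays where left. At 0.17 its sprung tab meets the rim; about 4 N on the free edge snaps it past
- flap_hinge (a point): middle of the flap's hinge line, at housing (-30, 0, 33) mm; axes as the housing's
- flap_edge (a point): middle of the flap's free edge, on the face that is uppermost when shut, 45 mm from the hinge
- brake_hub (a joint): black round brake hub, 58 mm across, in the core of the roll; slides straight down on a spring. 0 = fully up, its top 56 mm above the bench (20 mm above the seam); value = travel pressed down in m. The spring pushes up with about 4 N at 0 and 10 N at 8 mm, where the cover is fully closed
- dowel_a (a point): thick steel dowel of the lower half, 12 mm in diameter, on the corner at housing (-72, +49) mm; the point is the dowel's centre at seam height (36 mm above the bench). The dowel rises 24 mm above the seam, its upper 8 mm tapered to a blunt nose
- dowel_b (a point): thin steel dowel, 8 mm in diameter, on the corner at housing (+72, -49) mm; same heights as the thick one
- cover: loose off-white upper half, 170 x 124 mm, 0.25 kg, right way up on the bench. Origin: centre of its lower edge (seam plane); axes as the housing's when fitted: -x is the end with vent slots and a small brow. Top face at z = 18 mm, ceiling inside at z = 12 mm (rests on the brake hub). Fully closed, its origin is 36 mm above the housing's, in line with it
- hole_a (a point): centre of the cover's large dowel hole (15 mm, through), at cover (-72, +49) mm, on its lower edge; belongs on dowel_a
- hole_b (a point): centre of the cover's small dowel hole (11 mm, through), at cover (+72, -49) mm, on its lower edge; belongs on dowel_b
- cover_grip (a point): middle of the top of the cover's black grip bar, at cover (+23, 0, 46) mm. The bar runs along the cover's y axis, 74 mm long, 16 mm wide (along x), and stands 28 mm above the cover's top face; its lowest 2.5 mm is a foot 24 mm wide. When fitted it is right over the brake hub
- screwdriver: screwdriver lying on the bench, 180 mm long, origin at its middle underneath; not to be disturbed
- spare_roll: roll of brown tape, 100 mm across, 48 mm high, flat on the bench, origin at its centre underneath; not to be disturbed
- small_carton: small brown carton, 110 x 77 x 40 mm, origin at the centre of its underside; not to be disturbed

How it is judged:
By the outcome, as a careful person would: the job done as asked, in the order asked, and still so for the second after the job is handed in, while the arm keeps its last pose, push and grip.
It also fails if it takes over 54 s, if anything falls off the work surface, if the arm or the gripper's body presses on something with over 40 N, if the wrist force passes 120 N, or if a joint passes its speed limit or range.

## Robot

A 7-joint arm with a two-finger parallel gripper is mounted at the origin on the work surface; the furniture and walls round the work are solid. World frame = base frame: x ahead of the robot, y to its left, z up, the work surface at z = 0. Lengths are in m, angles in rad, forces in N, time in s.
With the tool pointing down it reaches from about 0.4 to 0.85 m from the base axis. Payload 10.4 kg.
Tool frame: the origin (TCP) lies midway between the tips of the shut fingers; the grasp point (between the pads) lies 19 mm behind it; z points along the fingers, y is the line along which they close (so a half turn about z gives the same grasp; the last joint's range is limited). The gripper opens to 87 mm and grips with 3 to 60 N. Pads are 19 mm wide; open, the fingers measure 117 mm over their backs; the gripper's body (75 mm by 190 mm) begins 51 mm behind the grasp point.
Start: joints at [-0.023, 0.332, -0.065, 1.46, 0.022, 1.35, -0.088], TCP at [0.625, 0, 0.223] pointing down, gripper open.
Joint ranges: [-2.6, 2.6], [-0.5, 2.12], [-1.47, 1.34], [0.16, 2.42], [-1.27, 4.41], [0.06, 2.06], [-2.6, 2.6]. Speed limits (rad/s): [2.22, 2.22, 2.79, 2.79, 3.14, 3.14, 3.14].

## Interface

Orientations are given as a unit quaternion [x, y, z, w].
In Python, from bench import r gives the robot as it stands.
- The arm moves only by the tool arm_command, never from a script. Its argument "moves" is one flat list of numbers, 4 for each row, row after row: the shift along the tool's x, y, z in cm, then the turn about the tool's z in degrees. A call has 1 to 12 rows; each row shifts and turns the commanded pose from where the row before left it, along the tool's axes as they then stand; what a row does not reach is not made up. A row lasts 1/12 s, in which the tool goes at most 41.7 mm and 7.16 degrees, less where a joint would pass 70% of its speed; a pose out of reach is approached as far as the arm can. A call with a gripper value outside its range is refused whole. "fingers" is the opening in per cent of the stroke, from 0 (shut) to 100 (fully open), set as the call begins (left out, the last holds). The fingers move at their own pace and stop on an object; "squeeze" is the grip in N (left out, the last holds). Time passes only in rows, so rows that do not move let the fingers close. It gives the time, the measured TCP pose, the force, the opening and the grip force at its end, in the units of the state.
- r.read_state(): the state, without advancing time (a new reading comes with each control period).
- r.camera(name): name is "scene" or "side" or "wrist"; returns the picture (420x560x3 uint8, red, green, blue); there is no depth.
- r.camera_info(name): a dict with "fx", "fy", "cx", "cy" (pixels), "origin" and "attitude" of the camera in the world. Camera axes: x right, y up, looking along -z (the intrinsics and any distortion apply to the point x, -y, -z); pixel columns grow to the right and rows downward; lengths in m; the calibration is good to about 2 mm. The wrist camera is an equidistant fisheye: a pixel r from the principal point sees the ray r / f radians off the axis. A picture is of the moment at which its call begins: read the wrist's pose just before it. camera_info takes no time and is no camera call; for the wrist camera it gives the pose at the moment of the call.
- r.close_job(): hands the job in; it is judged then, once.
The state is a dict: "time": time; "joint_positions": joint angles; "joint_vel": joint speeds; "joint_torque": joint torques, N m; "ee_pos": TCP position; "eef_rot": TCP orientation; "ft_force": force on the tool from outside, world axes, zero at the start; "torque": the same for the moment, N m; "width": finger opening in m; "grip_force": force on a finger pad.
Only numpy, scipy, OpenCV 4.12 (cv2) and the standard library are available. Lean on these libraries where they do the work, as an engineer would, in place of code of your own. Each camera call takes 0.05 s, during which the arm holds its last target. There are 200 camera calls.

## Working session

There is one attempt and no reset: what is moved stays moved. The work goes in short steps, Python scripts to look and compute and a tool call to move; the robot and the scene stay as the last step left them, time stands still between calls to the robot, and variables do not carry over. Pictures are saved under pics/ and viewed, at most 10 in all, crops included, and the job is handed in when it is done.

Besides the shell and the picture viewer there is one more tool, called after ">>>" in YAML: its name, and indented under it one key for each argument. arm_command: Moves the arm, as the interface text tells. Its arguments: {"type":"object","properties":{"moves":{"type":"array"},"fingers":{"type":"number"},"squeeze":{"type":"number"}},"required":["moves"]}

```bash
mkdir -p pics; ls; cat > h.py <<'E'
import numpy as np, cv2
from scipy.spatial.transform import Rotation as R
from bench import r
def att(i):
    a=np.array(i["attitude"],float)
    return a if a.shape==(3,3) else R.from_quat(a).as_matrix()
def ray(i,u,v,wrist=False):
    x=(u-i["cx"])/i["fx"]; y=(v-i["cy"])/i["fy"]
    if wrist:
        t=np.hypot(x,y); s=np.sin(t)/t if t>1e-9 else 1
        d=np.array([x*s,-y*s,-np.cos(t)])
    else: d=np.array([x,-y,-1.])
    return np.array(i["origin"]), att(i)@d
def onz(i,u,v,z,wrist=False):
    o,d=ray(i,u,v,wrist); return o+d*(z-o[2])/d[2]
def proj(i,p,wrist=False):
    c=att(i).T@(np.array(p)-np.array(i["origin"])); c=np.array([c[0],-c[1],-c[2]])
    if wrist:
        q=np.hypot(c[0],c[1]); t=np.arctan2(q,c[2]); c=np.array([c[0]/q*t,c[1]/q*t,1])
    return np.array([i["cx"]+i["fx"]*c[0]/c[2], i["cy"]+i["fy"]*c[1]/c[2]])
E
python3 - <<'E'
from h import *
for n in("scene","side","wrist"):
    i=r.camera_info(n);print(n,i)
    np.save(n+".npy",p:=r.camera(n));cv2.imwrite(f"pics/{n}0.png",p[:,:,::-1])
E
```

```text
pics
scene {'fx': 517.1397247670626, 'fy': 517.1397247670626, 'cx': 280.4857808623609, 'cy': 204.8113454593803, 'origin': array([-0.30231688,  0.9718669 ,  0.54857471]), 'attitude': array([-0.20331953,  0.50642369,  0.78429452, -0.29509035])}
side {'fx': 419.21211784079253, 'fy': 419.21211784079253, 'cx': 280.58926383831823, 'cy': 209.75914828211802, 'origin': array([-0.10813616,  0.90488298,  0.89523255]), 'attitude': array([-0.12132353,  0.38142703,  0.86938644, -0.28976065])}
wrist {'fx': 325.19226210127806, 'fy': 325.19226210127806, 'cx': 278.507700080061, 'cy': 205.92278135563586, 'origin': array([0.62548159, 0.07703094, 0.38313565]), 'attitude': array([-1.41946432e-01,  9.61112560e-05, -2.09190070e-04,  9.89874314e-01])}
```

View pics/scene0.png

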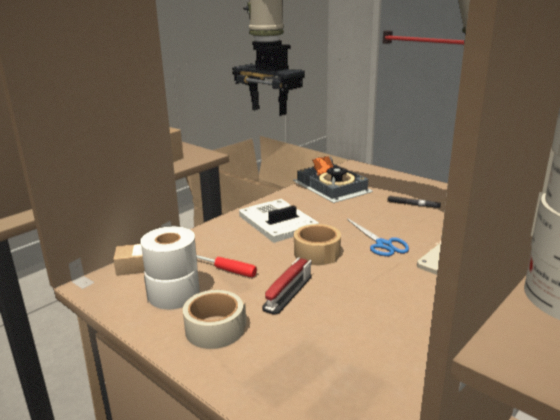

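View pics/side0.png

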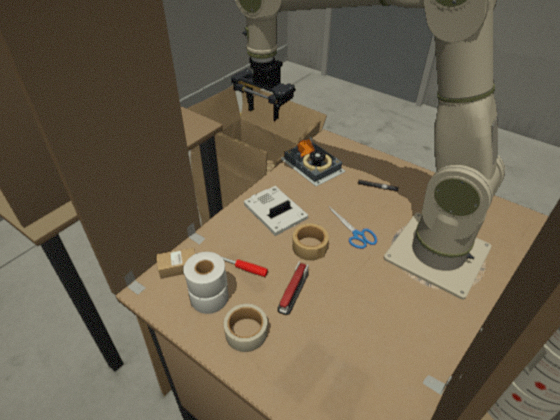

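View pics/wrist0.png

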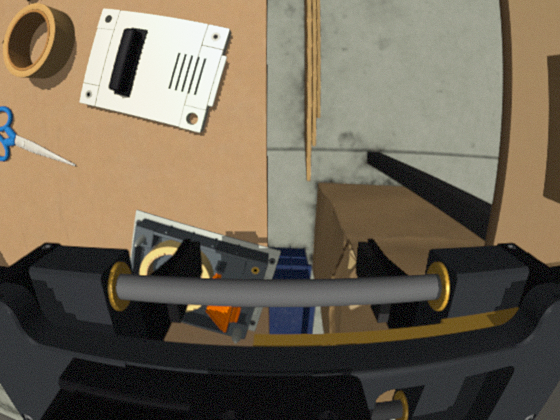

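The wrist view shows the cover with its vent end towards image right: corners at about (103,10), (230,27), (203,133), (82,100), large hole at (193,118), and bar at (127,62). The housing is at about (205,275), partly hidden by the gripper, with the orange flap standing at (225,303). The scene and side views agree.

```bash
python3 - <<'E'
from h import *
i=r.camera_info("wrist")
for n,u,v,z in [("hole_a",193,118,.018),("small diag? ",109,18,.018),("c3",216,36,.018),("c4",88,94,.018),("bartop",131,30,.046),("barbot",121,95,.046),("cor",138,212,.004),("cor2",277,258,.004),("flap",225,303,.06),("roll",33,42,.048),("edge",268,230,0)]:
    print(n,onz(i,u,v,z,True).round(4))
for n,L in [("side",[("flap",307,148,.06),("hub",318,157,.056),("platenear",322,184,0.004),("plateL",286,159,.004),("plateR",349,163,.004)]),("scene",[("hub",338,172,.056),("plate",326,197,.004)])]:
    i=r.camera_info(n)
    for m,u,v,z in L: print(n,m,onz(i,u,v,z).round(4))
s=r.read_state();print(s["time"],s["ee_pos"],s["eef_rot"],s["ft_force"],s["width"])
p=np.load("side.npy")[110:230,230:430];cv2.imwrite("pics/sidec.png",cv2.resize(p[:,:,::-1],(800,480),interpolation=cv2.INTER_CUBIC))
E
```

```text
hole_a [0.5285 0.0741 0.018 ]
small diag?  [0.4187 0.2092 0.018 ]
c3 [0.5557 0.1679 0.018 ]
c4 [0.3889 0.1151 0.018 ]
bartop [0.464  0.1792 0.046 ]
barbot [0.4519 0.1058 0.046 ]
cor [ 0.4422 -0.0422  0.004 ]
cor2 [ 0.6235 -0.1038  0.004 ]
flap [ 0.562  -0.1375  0.06  ]
roll [0.3177 0.1932 0.048 ]
edge [ 0.6123 -0.0667  0.    ]
side flap [ 0.5386 -0.1342  0.06  ]
side hub [ 0.4817 -0.1173  0.056 ]
side platenear [ 0.4236 -0.0589  0.004 ]
side plateL [ 0.6032 -0.1002  0.004 ]
side plateR [ 0.4105 -0.2173  0.004 ]
scene hub [ 0.4769 -0.1142  0.056 ]
scene plate [ 0.4698 -0.0524  0.004 ]
0.15 [ 6.24702194e-01 -1.15844839e-05  2.21936941e-01] [ 7.07127314e-01  7.07086037e-01 -4.06120393e-04 -3.66734967e-04] [-0.18855487  0.16415157 -0.47754064] 0.08694064377476757
```

View pics/sidec.png

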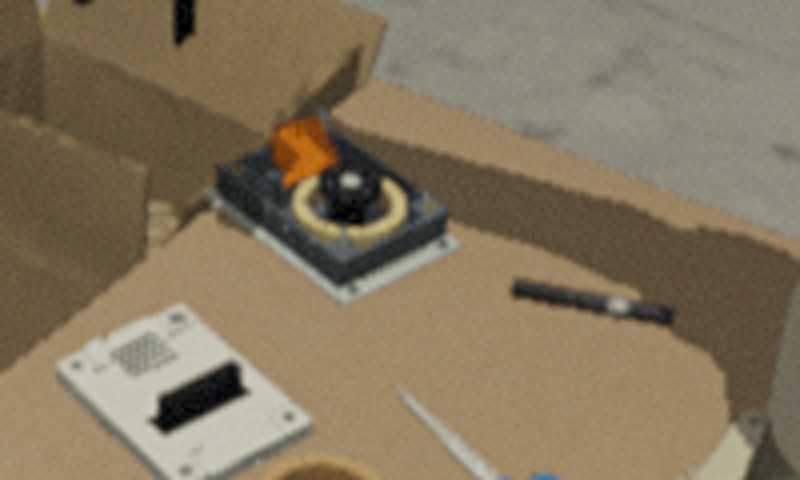

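>>> arm_command:
  moves: [-3.4, -2, 0, 0, -3.4, -2, 0, 0, -3.4, -2, 0, 0, -3.4, -2, 0, 0, -3.4, -2, 0, 0, -3.4, -2, 0, 0, -3.4, -2, 0, 0, -3.4, -2, 0, 0, 0, 0, 0, 6, 0, 0, 0, 6, 0, 0, 0, 6, 0, 0, 0, 0]
  fingers: 0

```text
time: 1.15
ee_pos: [0.4648, -0.2721, 0.2224]
eef_rot: [0.811, 0.586, -0.0, -0.0]
ft_force: [0.5, 0.1, -0.4]
width: 0.0151
grip_force: 0.0
```

```bash
python3 - <<'E'
from h import *
import pickle
i=r.camera_info("wrist");p=r.camera("wrist");pickle.dump((i,p),open("w1.pkl","wb"));cv2.imwrite("pics/wrist1.png",p[:,:,::-1])
print(i["origin"],r.read_state()["ee_pos"])
E
```

```text
[ 0.48975298 -0.19900913  0.38367094] [ 0.46490767 -0.27193449  0.22238084]
```

View pics/wrist1.png

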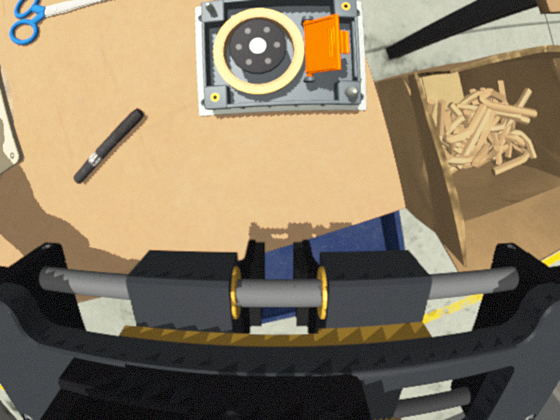

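The wrist view now shows the housing clearly: plate bottom corners (198,112) and (366,113), hub centre (258,46), dowel_a tip (352,91), dowel_b (210,14). The orange flap runs from its hinge at about column 306 to its edge at about 342.

```bash
python3 - <<'E'
from h import *
import pickle
i,p=pickle.load(open("w1.pkl","rb"))
hsv=cv2.cvtColor(p,cv2.COLOR_RGB2HSV)
m=cv2.inRange(hsv,(5,200,120),(14,255,255))
c=max(cv2.findContours(m,0,2)[0],key=cv2.contourArea)
print(cv2.approxPolyDP(c,3,True).ravel().reshape(-1,2).tolist())
P={n:onz(i,u,v,z,True)[:2] for n,u,v,z in [("a",352,91,.06),("b",210,14,.06),("hub",258,46,.056),("BL",198,112,.004),("BR",366,113,.004),("y1",346,6,.036),("y2",214,98,.036)]}
for k,v in P.items(): print(k,v.round(4))
d=P["b"]-P["a"];print("ab",np.hypot(*d),np.degrees(np.arctan2(d[1],d[0])+np.arctan2(98,144))%360,(P["a"]+P["b"])/2)
s=r.camera_info("side");q=np.load("side.npy");h2=cv2.cvtColor(q,cv2.COLOR_RGB2HSV)
m=cv2.inRange(h2,(5,200,100),(14,255,255));m[:120]=0
c=max(cv2.findContours(m,0,2)[0],key=cv2.contourArea);print(cv2.approxPolyDP(c,1.5,True).ravel().reshape(-1,2).tolist())
cr=p[0:130,180:390,::-1];cv2.imwrite("pics/crop1.png",cv2.resize(cr,None,fx=3.8,fy=3.8,interpolation=cv2.INTER_CUBIC))
E
```

```text
[[340, 68], [306, 71], [312, 75]]
a [ 0.5669 -0.1989]
b [ 0.458  -0.0777]
hub [ 0.4924 -0.127 ]
BL [ 0.4014 -0.1656]
BR [ 0.5889 -0.2285]
y1 [ 0.5974 -0.1056]
y2 [ 0.4304 -0.1603]
ab 0.16289271241336148 166.16399947937245 [ 0.51243652 -0.13832761]
[[309, 141], [305, 142], [302, 140], [299, 143], [301, 155], [304, 149], [306, 149], [299, 144], [301, 141], [305, 142], [305, 145], [306, 143], [313, 150]]
```

View pics/crop1.png

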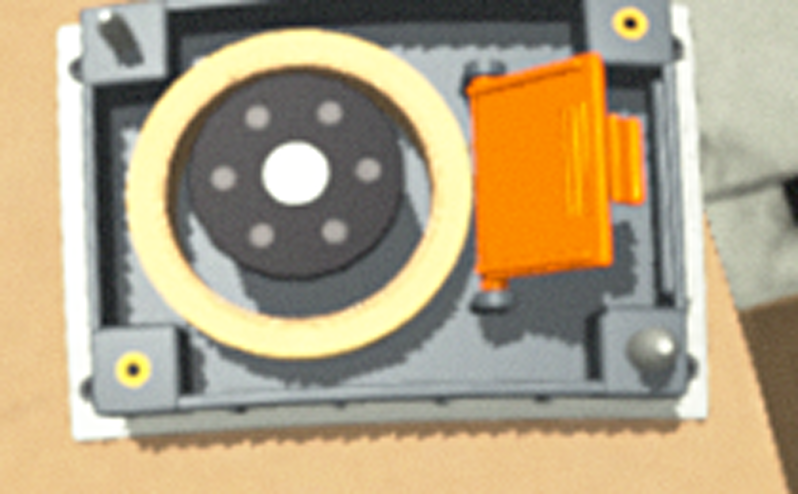

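The crop shows the dowel_b tip at about (208,4.5) and the dowel_a tip at (351.6,90.8). The flap's free edge runs (336,14.5)–(340.5,69.7), wider in pixels than its hinge side (304,24)–(306,72), so it stands well up.

```bash
python3 - <<'E'
from h import *
import pickle
from scipy.optimize import least_squares
i,p=pickle.load(open("w1.pkl","rb"))
# housing pose from known points
K=[((-72,49,60),(351.6,90.8)),((72,-49,60),(208,4.5)),((99,68,4),(198,113)),((-99,68,4),(366.5,110)),((-72,-49,36),(346,6)),((72,49,36),(214.7,97.4)),((23,0,57),(257.9,45.5))]
def W(q,P): 
    return np.array([q[0],q[1],0])+R.from_euler("z",q[2]).as_matrix()@(np.array(P)/1000)
f=lambda q:np.concatenate([proj(i,W(q,P),True)-uv for P,uv in K])
s=least_squares(f,[.513,-.135,2.83],loss="soft_l1");q=s.x;print(q[:2].round(4),np.degrees(q[2]).round(2),f(q).reshape(-1,2).round(1).tolist())
np.save("hous.npy",q)
Q=R.from_euler("z",q[2]).as_matrix()
for z in np.arange(.045,.086,.005):
    A,B=onz(i,336,14.5,z,True),onz(i,340.5,69.7,z,True)
    print(z.round(3),np.hypot(*(A-B)[:2]).round(4),*[((Q.T@(X-[q[0],q[1],0]))*1000).round(1) for X in(A,B)])
sd=r.camera_info("side")
for th in (.6,.8,1,1.2,1.4,1.57,1.8,2):
    # upper face point: 45 along, 7 above hinge line when shut
    e=lambda y:(-30-45*np.cos(th)+7*np.sin(th),y,33+45*np.sin(th)+7*np.cos(th))
    print(th,[proj(i,W(q,e(y)),True).round(1).tolist() for y in(-29,29)],[proj(sd,W(q,e(y))).round(1).tolist() for y in(-29,29)])
E
```

```text
[ 0.5143 -0.1325] 163.68 [[3.2, 0.3], [-0.6, -1.0], [0.3, 2.8], [-0.1, 0.4], [-0.1, 0.1], [-0.1, -0.6], [-0.4, -0.5]]
0.045 0.0611 [-58.9 -35.7  45. ] [-60.9  25.4  45. ]
0.05 0.0602 [-57.9 -34.1  50. ] [-59.9  26.1  50. ]
0.055 0.0593 [-57.  -32.5  55. ] [-59.   26.7  55. ]
0.06 0.0584 [-56. -31.  60.] [-58.   27.4  60. ]
0.065 0.0575 [-55.1 -29.4  65. ] [-57.   28.1  65. ]
0.07 0.0566 [-54.2 -27.8  70. ] [-56.1  28.7  70. ]
0.075 0.0557 [-53.2 -26.2  75. ] [-55.1  29.4  75. ]
0.08 0.0548 [-52.3 -24.7  80. ] [-54.1  30.1  80. ]
0.085 0.0539 [-51.3 -23.1  85. ] [-53.1  30.8  85. ]
0.6 [[343.9, 15.4], [346.5, 70.8]] [[294.7, 144.1], [307.4, 138.7]]
0.8 [[338.2, 13.4], [340.8, 69.9]] [[296.0, 143.6], [308.7, 138.1]]
1 [[330.8, 11.8], [333.5, 69.2]] [[297.4, 143.5], [310.2, 138.1]]
1.2 [[322.2, 10.8], [324.8, 68.8]] [[299.0, 144.0], [311.8, 138.5]]
1.4 [[312.8, 10.3], [315.3, 68.6]] [[300.7, 144.9], [313.5, 139.4]]
1.57 [[304.5, 10.4], [307.0, 68.7]] [[302.1, 146.1], [314.9, 140.5]]
1.8 [[293.6, 11.4], [295.9, 69.3]] [[303.9, 148.1], [316.8, 142.5]]
2 [[285.0, 12.8], [287.2, 70.1]] [[305.3, 150.2], [318.2, 144.5]]
```

>>> arm_command:
  moves: [0, 0, 0, -2, 2.46, 1.1, 2.2, 0, 2.46, 1.1, 2.2, 0, 2.46, 1.1, 2.2, 0, 2.46, 1.1, 2.2, 0, 2.46, 1.1, 2.2, 0, 2.46, 1.1, 2.2, 0, 0, 0, 0, 0]

```text
time: 1.87
ee_pos: [0.5697, -0.1414, 0.0857]
eef_rot: [0.795, 0.606, -0.001, -0.003]
ft_force: [-0.9, 0.9, -0.5]
width: 0.0008
grip_force: 0.0
```

>>> arm_command:
  moves: [0, 0, 0.8, 0, -0.2, 0, 0.8, 0, -0.2, 0, 0.8, 0, 0, 0, 0.6, 0, 0, 0, 0.4, 0, 0, 0, 0.3, 0, 0, 0, 0.2, 0, 0, 0, 0.2, 0, 0, 0, 0, 0]

```text
time: 2.62
ee_pos: [0.5692, -0.1542, 0.0509]
eef_rot: [0.799, 0.601, 0.001, 0.002]
ft_force: [-0.9, -0.3, 0.6]
width: 0.0007
grip_force: 0.3
```

>>> arm_command:
  moves: [0, 0, 0.3, 0, 0, 0, 0.3, 0, 0, 0, 0.2, 0, 0, 0, 0.2, 0, 0, 0, 0, 0, 0, 0, 0, 0]

```text
time: 3.12
ee_pos: [0.5673, -0.1525, 0.0402]
eef_rot: [0.799, 0.602, -0.001, -0.0]
ft_force: [-6.1, -0.7, 13.8]
width: 0.0007
grip_force: 7.2
```

>>> arm_command:
  moves: [0, 0, 0.1, 0, 0, 0, 0, 0, 0, 0, -1, 0, 0, 0, -3, 0, -1, -0.5, -4, 0, -2.5, -1, -3, 0, -3, -1, -2, 0, -3.5, -2, -1, 0, -3.5, -1, 0, 0, 0, 0, 0, 0, 0, 0, 0, 0]

```text
time: 4.03
ee_pos: [0.4762, -0.2686, 0.1783]
eef_rot: [0.8, 0.6, -0.0, -0.0]
ft_force: [0.5, 0.9, 0.4]
width: 0.0003
grip_force: 0.0
```

```bash
python3 - <<'E'
from h import *
import pickle
i=r.camera_info("wrist");p=r.camera("wrist");pickle.dump((i,p),open("w2.pkl","wb"))
q=np.load("hous.npy");print(i["origin"])
def W(P): return np.array([q[0],q[1],0])+R.from_euler("z",q[2]).as_matrix()@(np.array(P)/1000)
print(*[(P,proj(i,W(P),True).round(1)) for P in[(-75,-29,40),(-75,29,40),(-30,29,40),(-30,-29,40),(-72,49,60),(72,-49,60),(-99,68,4),(99,68,4)]],sep="\n")
u,v=proj(i,W((0,0,40)),True).astype(int);print(u,v)
y0,x0=max(0,v-75),max(0,u-105)
print(x0,y0)
cv2.imwrite("pics/crop2.png",cv2.resize(p[y0:y0+150,x0:x0+210,::-1],None,fx=3.8,fy=3.8,interpolation=cv2.INTER_CUBIC))
E
```

```text
[ 0.49861963 -0.19468729  0.33958868]
((-75, -29, 40), array([356.9,  18.9]))
((-75, 29, 40), array([357.4,  78. ]))
((-30, 29, 40), array([309. ,  75.9]))
((-30, -29, 40), array([308.8,  16. ]))
((-72, 49, 60), array([359.2,  98.1]))
((72, -49, 60), array([193.8,  -7.2]))
((-99, 68, 4), array([370.7, 119.6]))
((99, 68, 4), array([181.9, 119.7]))
275 44
170 0
```

View pics/crop2.png

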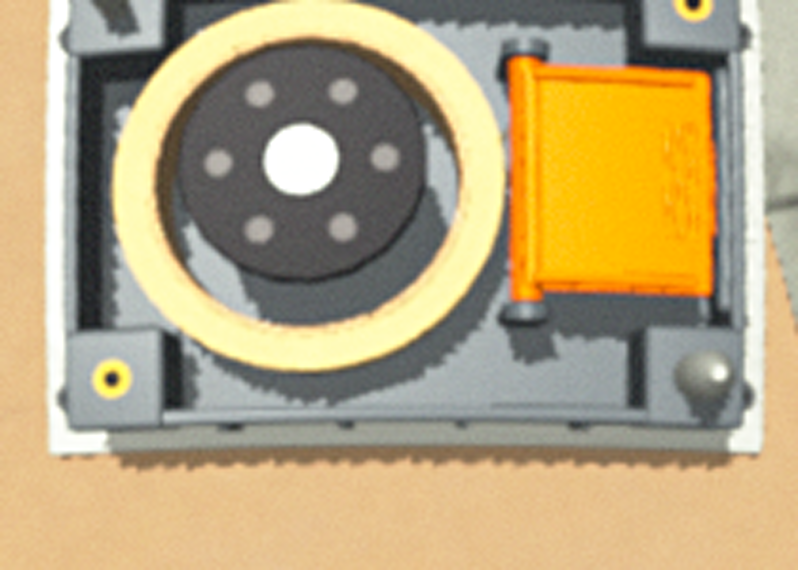

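The crop shows the flap's free edge at column 357.4, rows 18.4–77.6, exactly where the shut flap should be. Its tab is under the rim, so it is latched. Next is the cover.

>>> arm_command:
  moves: [3.2, -1.5, -0.2, 0, 3.2, -1.5, -0.2, 0, 3.2, -1.5, -0.2, 0, 3.2, -1.5, -0.2, 0, 3.2, -1.5, -0.2, 0, 3.2, -1.5, -0.2, 0, 3.2, -1.5, -0.2, 0, 3.0, -1.4, -0.2, 0, 0, 0, 0, 0, 0, 0, 0, 0, 0, 0, 0, 0]
  fingers: 60

```text
time: 5.0
ee_pos: [0.4335, 0.0106, 0.1942]
eef_rot: [0.798, 0.603, -0.0, -0.0]
ft_force: [1.4, -0.5, 0.2]
width: 0.0514
grip_force: 0.0
```

```bash
python3 - <<'E'
from h import *
import pickle
from scipy.optimize import least_squares
W1=pickle.load(open("w1.pkl","rb"));W2=pickle.load(open("w2.pkl","rb"))
def W(q,P): return np.array([q[0],q[1],0])+R.from_euler("z",q[2]).as_matrix()@(np.array(P)/1000)
K1=[((72,-49,60),(208,4.5)),((99,68,4),(198,113)),((-99,68,4),(366.5,110)),((-72,-49,36),(346,6)),((72,49,36),(214.7,97.4)),((23,0,57),(257.9,45.5)),((-72,49,60),(351.6,90.8))]
K2=[((-72,-49,36),(352.4,.8)),((72,49,36),(199.2,99.5)),((23,0,57),(249.2,41.6)),((-75,-29,40),(357.4,18.4)),((-75,29,40),(357.4,77.6)),((-99,68,4),(370.5,119)),((99,68,4),(183,119)),((-72,49,60),(357.4,97.6))]
for KK in ([(W1[0],K1)],[(W2[0],K2)],[(W1[0],K1),(W2[0],K2)]):
    f=lambda q:np.concatenate([proj(i,W(q,P),True)-uv for i,K in KK for P,uv in K])
    q=least_squares(f,[.514,-.133,2.85],loss="soft_l1",f_scale=1).x;print(q[:2].round(4),np.degrees(q[2]).round(2),f(q).round(1).tolist())
np.save("hous.npy",q)
i=r.camera_info("wrist");p=r.camera("wrist");pickle.dump((i,p),open("w3.pkl","wb"));print(i["origin"],r.read_state()["ee_pos"],r.read_state()["width"])
g=cv2.cvtColor(p,cv2.COLOR_RGB2HSV)
m=cv2.inRange(g,(0,0,150),(179,60,255));m[235:]=0
c=max(cv2.findContours(m,0,2)[0],key=cv2.contourArea);b=cv2.boundingRect(c);print(b,cv2.minAreaRect(c))
x0,y0=max(0,b[0]-15),max(0,b[1]-15);print(x0,y0)
cv2.imwrite("pics/crop3.png",cv2.resize(p[y0:y0+150,x0:x0+210,::-1],None,fx=3.8,fy=3.8,interpolation=cv2.INTER_CUBIC))
E
```

```text
[ 0.5143 -0.1325] 163.68 [-0.6, -1.0, 0.3, 2.8, -0.1, 0.4, -0.1, 0.1, -0.1, -0.6, -0.4, -0.5, 3.2, 0.3]
[ 0.5145 -0.1323] 163.73 [-0.1, -0.3, -0.1, -0.4, -0.2, -0.6, -0.5, 0.2, 0.1, 0.1, 0.4, 0.3, -1.0, 0.5, 2.0, 0.2]
[ 0.5144 -0.1324] 163.71 [-0.6, -1.2, 0.3, 2.7, -0.1, 0.2, -0.1, -0.0, -0.1, -0.7, -0.3, -0.6, 3.3, 0.1, -0.1, -0.2, -0.1, -0.3, -0.3, -0.5, -0.5, 0.3, 0.1, 0.2, 0.3, 0.4, -1.0, 0.6, 1.9, 0.3]
[0.45542683 0.08474578 0.35541304] [0.43355294 0.00995051 0.1941509 ] 0.0522029084179427
(197, 2, 169, 118) ((280.9022216796875, 59.93292236328125), (168.23544311523438, 116.30571746826172), 0.7538482546806335)
182 0
```

View pics/crop3.png

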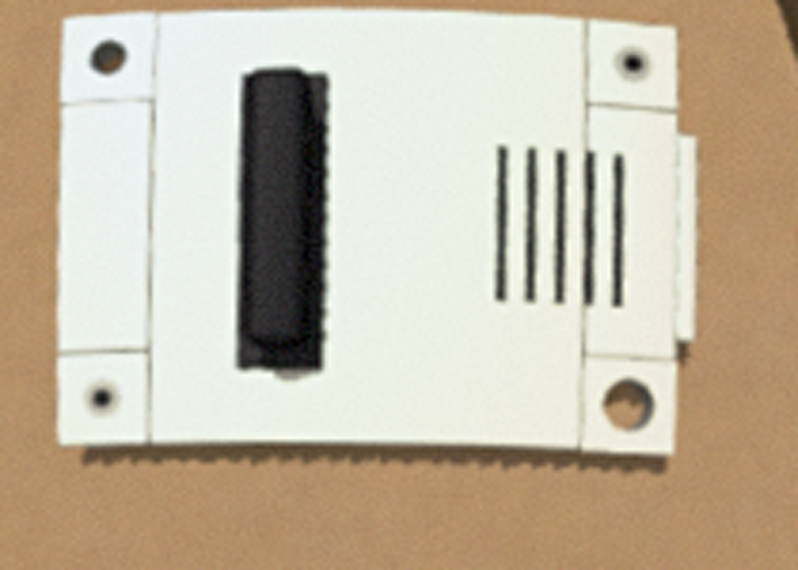

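The crop shows the cover with hole_b at (108,56), hole_a at (629,404), screw holes at (632,63) and (101,397), and the bar upright at about column 280. Fitting its pose from these points.

```bash
python3 - <<'E'
from h import *
import pickle
from scipy.optimize import least_squares
i,p=pickle.load(open("w3.pkl","rb"))
def W(q,P): return np.array([q[0],q[1],0])+R.from_euler("z",q[2]).as_matrix()@(np.array(P)/1000)
K=[((72,-49,18),(108,56)),((-72,49,18),(629,404)),((-72,-49,18),(632,63)),((72,49,18),(101,397)),((85,-62,18),(63,19)),((-85,-62,18),(676,29)),((-85,62,18),(674,456)),((85,62,18),(57,444))]
K=[(P,(182+u/3.8,v/3.8)) for P,(u,v) in K]
f=lambda q:np.concatenate([proj(i,W(q,P),True)-uv for P,uv in K])
q=least_squares(f,[.473,.1416,2.85],loss="soft_l1").x;print(q[:2].round(4),np.degrees(q[2]).round(2),f(q).round(1).tolist())
np.save("cov.npy",q);g=W(q,(23,0,46));print("grip",g.round(4),[((proj(i,W(q,(23+a,b,46)),True)-[182,0])*3.8).round(0).tolist() for a in(-8,8) for b in(-37,37)])
s=r.read_state();T=R.from_quat(s["eef_rot"]).as_matrix();e=np.array(s["ee_pos"])
print("tool yaw of y",np.degrees(np.arctan2(T[1,1],T[0,1])),"want",np.degrees(q[2])-180)
print("shift cm to grip xy (tool axes now)",T.T@(g-e)*100)
h=np.load("hous.npy");print("hous",h[:2],np.degrees(h[2]),"grip over housing",W(h,(23,0,82)))
E
```

```text
[0.4717 0.1409] 163.26 [-0.2, 0.0, -0.0, 0.3, 0.3, 0.1, 0.0, 0.3, 0.1, -0.4, 0.5, -0.8, -0.3, -0.3, -0.4, 0.6]
grip [0.4497 0.1475 0.046 ] [[309.0, 60.0], [305.0, 344.0], [245.0, 61.0], [240.0, 345.0]]
tool yaw of y -15.990710146975744 want -16.74446660969528
shift cm to grip xy (tool axes now) [13.67112527 -2.22572724 14.81160558]
hous [ 0.51441128 -0.13240411] 163.7099713627872 grip over housing [ 0.49233463 -0.12595262  0.082     ]
```

>>> arm_command:
  moves: [3.4, -0.55, 0, 0, 3.4, -0.55, 0, 0, 3.4, -0.55, 1, 0, 3.47, -0.58, 2, 0, 0, 0, 3, 0.75, 0, 0, 3, 0, 0, 0, 3, 0, 0, 0, 1, 0, 0, 0, 0, 0, 0, 0, 0, 0]

```text
time: 5.88
ee_pos: [0.4503, 0.1474, 0.0651]
eef_rot: [0.803, 0.596, -0.0, -0.0]
ft_force: [0.9, 0.2, -0.1]
width: 0.0522
grip_force: 0.0
```

```bash
python3 - <<'E'
from h import *
s=r.read_state();T=R.from_quat(s["eef_rot"]).as_matrix();e=np.array(s["ee_pos"])
print(e,np.degrees(np.arctan2(T[1,1],T[0,1])),T.T@(np.array([.4497,.1475,.022])-e)*100)
E
```

```text
[0.45030065 0.14736499 0.06512458] -16.81102376443321 [-0.0043201  -0.06018489  4.31247507]
```

>>> arm_command:
  moves: [0, -0.05, 2, 0, 0, 0, 1.5, 0, 0, 0, 0.5, 0, 0, 0, 0.25, 0, 0, 0, 0, 0]

```text
time: 6.3
ee_pos: [0.4502, 0.148, 0.0231]
eef_rot: [0.803, 0.596, 0.001, 0.0]
ft_force: [-0.0, 0.2, 0.2]
width: 0.0524
grip_force: 0.0
```

>>> arm_command:
  moves: [0, 0, 0, 0, 0, 0, 0, 0, 0, 0, 0, 0, 0, 0, 0, 0, 0, 0, 0, 0, 0, 0, 0, 0]
  fingers: 0
  squeeze: 50

```text
time: 6.8
ee_pos: [0.4494, 0.1479, 0.0222]
eef_rot: [0.803, 0.597, 0.0, 0.0]
ft_force: [0.4, 0.2, 0.4]
width: 0.0202
grip_force: 0.0
```

>>> arm_command:
  moves: [0, 0, 0, 0, 0, 0, 0, 0, 0, 0, 0, 0, 0, 0, 0, 0]

```text
time: 7.13
ee_pos: [0.4493, 0.1479, 0.0221]
eef_rot: [0.803, 0.597, -0.0, -0.0]
ft_force: [-1.7, 0.8, 1.5]
width: 0.0156
grip_force: 50.0
```

>>> arm_command:
  moves: [0, 0, -0.5, 0, 0, 0, -1.5, 0, 0, 0, -3, 0, 0, 0, -3, 0, 0, 0, -3, 0, 0, 0, -2, 0, 0, 0, 0, 0, 0, 0, 0, 0]

```text
time: 7.8
ee_pos: [0.4497, 0.1479, 0.1526]
eef_rot: [0.803, 0.597, 0.001, 0.0]
ft_force: [-0.5, 0.1, -3.1]
width: 0.0155
grip_force: 50.0
```

>>> arm_command:
  moves: [-1.5, 0.72, 0, 0, -2.5, 1.21, 0, 0, -3.4, 1.64, 0, 0, -3.4, 1.64, 0, 0, -3.4, 1.64, 0, 0, -3.4, 1.64, 0, 0, -3.4, 1.64, 0, 0, -2.5, 1.21, 0, 0, -1.46, 0.72, 0, -0.5, 0, 0, 0, 0, 0, 0, 0, 0, 0, 0, 0, 0]

```text
time: 8.8
ee_pos: [0.4921, -0.1247, 0.1506]
eef_rot: [0.8, 0.6, -0.001, -0.001]
ft_force: [-0.0, 0.3, -2.2]
width: 0.0158
grip_force: 50.0
```

```bash
python3 - <<'E'
from h import *
import pickle
s=r.read_state();T=R.from_quat(s["eef_rot"]).as_matrix();e=np.array(s["ee_pos"])
print(e,np.degrees(np.arctan2(T[1,1],T[0,1])),T[:,2],T.T@(np.array([.4923,-.1260,.08])-e)*100)
i=r.camera_info("wrist");p=r.camera("wrist");pickle.dump((i,p),open("w4.pkl","wb"))
cv2.imwrite("pics/w4.png",p[:,:,::-1])
h=np.load("hous.npy");y=np.arctan2(T[1,1],T[0,1])+np.pi
Q=R.from_euler("z",y).as_matrix()
o=np.array([e[0],e[1],e[2]-.0221])-Q@[.023,0,0]
for P in[(72,-49,18),(-72,-49,18),(85,-62,18),(-85,-62,18)]: print(P,proj(i,o+Q@(np.array(P)/1000),True).round(1))
E
```

```text
[ 0.49212789 -0.12472398  0.15064697] -16.203259029406833 [-2.39152157e-03  8.16116961e-04 -9.99996807e-01] [-0.11855253  0.06996659  7.06452943]
(72, -49, 18) [184.5 169.4]
(-72, -49, 18) [445.3 171.7]
(85, -62, 18) [160.3 146.1]
(-85, -62, 18) [466.  150.3]
```

View pics/w4.png

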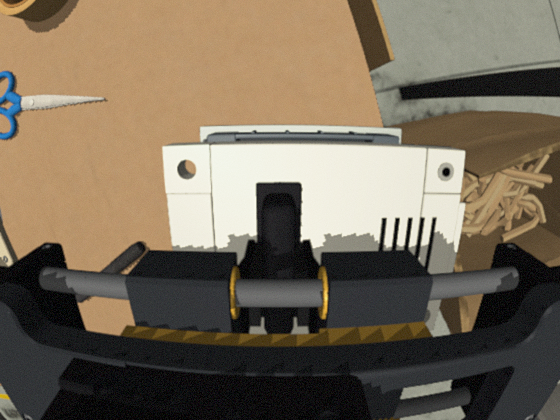

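The view shows the held cover with hole_b at (187,168), the screw hole at (446,171), and corners (164,146) and (466,150). These are within 1–4 px of the prediction. I'll go lower and measure again.

>>> arm_command:
  moves: [0, 0, 2, 0, 0, 0, 2, 0, 0, 0, 1.5, 0, 0, 0, 0.5, 0, 0, 0, 0, 0, 0, 0, 0, 0, 0, 0, 0, 0, 0, 0, 0, 0]

```text
time: 9.52
ee_pos: [0.4936, -0.1258, 0.0931]
eef_rot: [0.8, 0.6, 0.001, 0.001]
ft_force: [-0.1, 0.2, -2.0]
width: 0.0157
grip_force: 50.0
```

```bash
python3 - <<'E'
from h import *
import pickle
s=r.read_state();T=R.from_quat(s["eef_rot"]).as_matrix();e=np.array(s["ee_pos"])
print(e,np.degrees(np.arctan2(T[1,1],T[0,1])),T[:,2],T.T@(np.array([.4923,-.1260,.08])-e)*100,s["ft_force"],s["torque"])
i=r.camera_info("wrist");p=r.camera("wrist");pickle.dump((i,p),open("w5.pkl","wb"))
cv2.imwrite("pics/w5.png",cv2.resize(p[110:220,140:490,::-1],None,fx=2.28,fy=2.28,interpolation=cv2.INTER_CUBIC))
h=np.load("hous.npy");y=np.arctan2(T[1,1],T[0,1])+np.pi
Q=R.from_euler("z",y).as_matrix();H=R.from_euler("z",h[2]).as_matrix()
o=np.array([e[0],e[1],e[2]-.0221])-Q@[.023,0,0]
f=lambda x:((x-[140,110])*2.28).round(1)
for P in[(72,-49,18),(-72,-49,18),(85,-62,18),(-85,-62,18)]: print(P,f(proj(i,o+Q@(np.array(P)/1000),True)))
for P in[(72,-49,60),(85,-62,36),(-85,-62,36),(99,-68,4),(-99,-68,4)]: print("H",P,f(proj(i,[h[0],h[1],0]+H@(np.array(P)/1000),True)))
E
```

```text
[ 0.49363774 -0.12581692  0.09312319] -16.237226850954098 [ 1.86344492e-03 -2.68194831e-04 -9.99998228e-01] [-0.05532849 -0.12576501  1.31207192] [-0.1116224   0.22977102 -2.01780048] [-0.04966252 -0.01511298 -0.00055242]
(72, -49, 18) [101.2 135.6]
(-72, -49, 18) [695.3 140.3]
(85, -62, 18) [45.9 82.3]
(-85, -62, 18) [742.5  91.5]
H (72, -49, 60) [126.6 118.7]
H (85, -62, 36) [102.9  65.3]
H (-85, -62, 36) [651.7  72. ]
H (99, -68, 4) [89.2 42.1]
H (-99, -68, 4) [649.2  49. ]
```

View pics/w5.png

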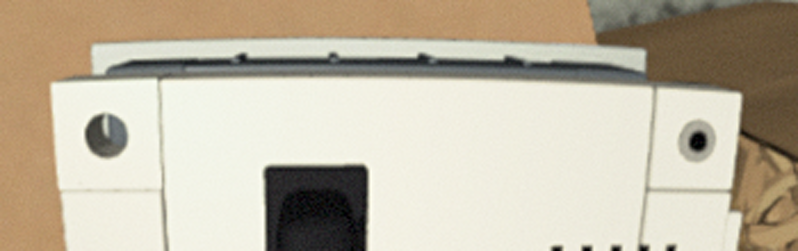

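Relative to the prediction, hole_b is at crop (106,134), the screw hole at (697,141), and the plate corners at (93,44) and (645,48). So the cover sits about 0.6 mm along +tool y. I'll let it settle and re-read the pose.

>>> arm_command:
  moves: [0, -0.1, 0, 0, 0, 0, 0, 0, 0, 0, 0, 0, 0, 0, 0, 0]

```text
time: 9.9
ee_pos: [0.492, -0.1256, 0.0922]
eef_rot: [0.8, 0.6, 0.0, 0.0]
ft_force: [-0.3, 0.1, -3.0]
width: 0.0156
grip_force: 50.0
```

```bash
python3 - <<'E'
from h import *
import pickle
E=[];
for k in range(6):
    s=r.read_state();E.append(s["ee_pos"]);i=r.camera_info("wrist");p=r.camera("wrist")
E=np.array(E);T=R.from_quat(s["eef_rot"]).as_matrix();e=E.mean(0)
print(E.std(0).round(5),e,np.degrees(np.arctan2(T[1,1],T[0,1])),T.T@(np.array([.4919,-.1256,.0581])-e)*100)
pickle.dump((i,p),open("w6.pkl","wb"))
print(p[160:180,176:200].mean(2).astype(int))
h=np.load("hous.npy");H=R.from_euler("z",h[2]).as_matrix()
for z in(36,52,60):print(z,proj(i,[h[0],h[1],0]+H@np.array([.072,-.049,z/1000]),True))
E
```

```text
[2.e-05 2.e-05 4.e-05] [ 0.49196048 -0.12558299  0.09208369] -16.247965018181016 [-0.00350981 -0.00554517  3.39836807]
[[237 240 240 241 234 200 175 142 113 133 198 224 217 186 211 232 238 240
  241 239 239 239 239 239]
 [238 240 241 234 186 120  87  71  69 127 195 220 210 142 132 175 216 235
  241 239 238 239 238 240]
 [239 241 235 189 112  68  69  56  81 157 212 225 216 141 101 117 162 207
  235 240 239 239 237 238]
 [241 241 215 133  69  58  60  60  94 165 217 225 217 154 107 105 121 162
  207 237 241 239 238 239]
 [241 238 163  81  61  65  68  64  92 168 214 225 213 154 104 109 114 121
  165 224 240 238 239 238]
 [242 209 116  64  63  72  68  63  89 166 218 223 209 145 100 108 111 116
  135 204 234 239 238 238]
 [236 160  75  61  60  70  67  60  86 153 215 224 213 154 101 110 115 112
  122 180 231 240 240 238]
 [238 139  63  64  67  69  68  67  76 145 206 226 212 156 109 107 111 111
  116 158 227 240 240 239]
 [237 135  57  67  67  72  74  71  66 108 191 220 213 170 113 102 112 116
  109 143 217 240 238 239]
 [236 134  60  68  71  72  70  73  67  82 146 204 216 179 116 102 111 11
[... 432 characters left out ...]

 [238 234 184 108  69  75  79  86  83  89  91  97  96  95  99 106 105 103
  132 199 237 238 237 237]
 [238 239 223 155  95  79  83  88  93  97  95 103 103 101 102 104 106 123
  180 226 240 238 238 237]
 [237 239 236 198 138  96  86  87  92  95  99  98 107 108 104 106 126 175
  222 237 239 237 238 238]
 [236 237 238 232 201 156 126 103  89  94  94 102 101 103 114 125 173 220
  238 239 238 237 239 237]
 [237 237 237 239 236 222 199 156 128 122 116 120 122 140 161 185 222 237
  239 239 239 237 237 238]
 [237 234 238 236 237 238 234 221 201 191 184 179 192 217 231 235 236 238
  237 238 237 238 237 237]]
36 [206.18489572 156.56681127]
52 [200.80874123 159.95400002]
60 [197.81690446 161.84935108]
```

>>> arm_command:
  moves: [0, 0, 0.6, 0, 0, 0, 0.4, 0, 0, 0, 0.3, 0, 0, 0, 0.3, 0, 0, 0, 0, 0, 0, 0, 0, 0]

```text
time: 10.7
ee_pos: [0.4918, -0.1256, 0.0758]
eef_rot: [0.8, 0.6, -0.0, -0.0]
ft_force: [0.2, 0.0, -2.4]
width: 0.0155
grip_force: 50.0
```

>>> arm_command:
  moves: [0, 0, 0.4, 0, 0, 0, 0.3, 0, 0, 0, 0.2, 0, 0, 0, 0, 0, 0, 0, 0, 0]

```text
time: 11.12
ee_pos: [0.4918, -0.1256, 0.0669]
eef_rot: [0.8, 0.6, -0.0, -0.0]
ft_force: [0.1, -0.1, -3.0]
width: 0.0158
grip_force: 50.0
```

Both dowels are in, with no side force. Now I'll press it down against the hub.

>>> arm_command:
  moves: [0, 0, 0.3, 0, 0, 0, 0.3, 0, 0, 0, 0.2, 0, 0, 0, 0, 0, 0, 0, 0, 0]
  squeeze: 60

```text
time: 11.53
ee_pos: [0.4923, -0.1256, 0.0595]
eef_rot: [0.8, 0.6, 0.0, 0.0]
ft_force: [-1.9, 1.2, 7.0]
width: 0.0154
grip_force: 60.0
```

>>> arm_command:
  moves: [0, 0, 0.1, 0, 0, 0, 0.1, 0, 0, 0, 0, 0, 0, 0, 0, 0]

```text
time: 11.87
ee_pos: [0.4923, -0.1257, 0.0581]
eef_rot: [0.8, 0.6, 0.0, 0.0]
ft_force: [-5.2, 0.7, 13.0]
width: 0.0154
grip_force: 60.0
```

>>> arm_command:
  moves: [0, 0, 0.1, 0, 0, 0, 0.1, 0, 0, 0, 0, 0, 0, 0, 0, 0, 0, 0, 0, 0]

```text
time: 12.28
ee_pos: [0.4923, -0.1256, 0.058]
eef_rot: [0.8, 0.6, 0.0, 0.0]
ft_force: [-17.7, 3.2, 37.4]
width: 0.0157
grip_force: 60.0
```

```bash
python3 - <<'E'
from h import *
s=r.read_state();T=R.from_quat(s["eef_rot"]).as_matrix();e=np.array(s["ee_pos"])
print(s["time"],e,T[:,2],np.degrees(np.arctan2(T[1,1],T[0,1])),s["ft_force"],s["torque"],s["width"])
E
```

```text
12.2833 [ 0.49232108 -0.12563722  0.05800803] [ 9.05029049e-04 -7.70059185e-05 -9.99999587e-01] -16.260374843247774 [-17.72043715   3.17827989  37.35370104] [0.80857624 3.86301975 0.03988349] 0.015698863755511463
```

>>> arm_command:
  moves: [0, -0.05, -0.1, 0, 0, 0, 0, 0, 0, 0, 0, 0, 0, 0, 0, 0]

```text
time: 12.62
ee_pos: [0.4923, -0.1256, 0.0581]
eef_rot: [0.8, 0.6, 0.001, 0.001]
ft_force: [-8.4, 1.8, 22.8]
width: 0.0152
grip_force: 60.0
```

```bash
python3 - <<'E'
from h import *
import pickle
s=r.read_state();T=R.from_quat(s["eef_rot"]).as_matrix();e=np.array(s["ee_pos"])
print(s["time"],e,T[:,2],s["ft_force"],s["torque"])
i=r.camera_info("wrist");p=r.camera("wrist")
h=np.load("hous.npy");H=R.from_euler("z",h[2]).as_matrix()
for P in[(85,-62,54),(-85,-62,54),(72,-49,60),(-72,-49,54)]:print(P,proj(i,[h[0],h[1],0]+H@(np.array(P)/1000),True).round(1))
m=cv2.inRange(cv2.cvtColor(p,cv2.COLOR_RGB2HSV),(0,0,200),(179,40,255));m[240:]=0
c=max(cv2.findContours(m,0,2)[0],key=cv2.contourArea);print(cv2.approxPolyDP(c,2.5,True).reshape(-1,2).tolist())
E
```

```text
12.6167 [ 0.49232864 -0.12563245  0.05807821] [ 1.95917362e-03 -3.46918796e-04 -9.99998021e-01] [-8.35803109  1.788461   22.7988217 ] [0.34593507 2.04931252 0.04162528]
(85, -62, 54) [160.3 146.6]
(-85, -62, 54) [465.8 150.8]
(72, -49, 60) [181.4 172. ]
(-72, -49, 54) [445.1 172.1]
[[163, 146], [172, 239], [212, 239], [211, 183], [215, 239], [227, 239], [238, 233], [241, 236], [255, 234], [254, 185], [257, 181], [299, 181], [302, 184], [301, 239], [307, 236], [309, 239], [323, 239], [324, 235], [334, 232], [337, 235], [347, 233], [348, 236], [359, 232], [362, 235], [371, 233], [378, 239], [380, 218], [383, 216], [387, 218], [385, 239], [392, 237], [395, 216], [400, 218], [398, 239], [404, 239], [408, 216], [413, 217], [410, 239], [416, 239], [424, 148], [324, 144], [211, 145], [209, 148], [208, 145]]
```

```bash
python3 -c "
from bench import r
print(r.close_job())"
```

```text
the job is handed in; nothing more can be done
None
```

I latched the flap, set the cover on both dowels and pressed it to a firm stop at seam height; I handed the job in at 12.7 s with the gripper still holding it shut at about 23 N.

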